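Zero the coffee grinder and set it four clicks coarse

TASK

Set the coffee grinder: turn the black dial on its top clockwise until it comes up against its stop, stopping as soon as you feel it and not forcing the dial past it. Then turn the dial back four clicks anticlockwise from the stop and let go of it, leaving everything else on the shelf where it is.

Things in the scene. Friction and masses are not known exactly. Their poses are not given: they have to be found in the camera images.
- grinder: Red coffee grinder, fixed by its suction feet. Origin on the shelf; the case, 130 mm high and 130 mm wide, reaches from 80 mm in front of it (-x) to 120 mm behind. The dial's upright axis lies 20 mm in front (-x) of the origin; an amber hopper 74 mm across stands 85 mm behind it (+x), its top 181 mm above the shelf.
- dial_grip (a point): Point on the dial's axis in its grip bar, 164 mm above the shelf; turns with the dial: z up, x along the bar towards the end with the white line. The bar is 54 mm long, 14 mm thick and stands from 142 to 171 mm above the shelf, on a disc 72 mm across. Clockwise from above (yaw falling) tightens. The fingertips go down beside the bar, just clear of the disc.
- dial: The black dial; origin on its axis under the disc, 130 mm up. White dots 20 degrees apart on its rim. It clicks every 20 degrees (0.349 rad); going over a click takes about 0.1 N m; let go, it settles in the nearest click. At the start it is 2 to 6 clicks from its stop.
- burr_gap (a joint): Opening of the burrs inside the grinder, m: 0 with the dial at its stop, 0.00002 more for each click anticlockwise. The reading is far too coarse to count clicks by, and the stop's direction, which differs each time, cannot be seen: it must be felt.
- burr_strain (a joint): Twist of the burrs' seat under the moment on the dial, rad: 60 N m/rad, negative when tightening; tiny beside its reading's noise. The stop itself is springier: turned on past it, the dial yields 0.04 rad for each 0.1 N m. Pressing it with 0.15 to 0.35 N m is right; at 0.45 N m (0.18 rad past the stop) the burrs are damaged.
- tumbler: Small steel tumbler standing loose beside the grinder, 68 mm across, 85 mm high; origin at the centre of its underside.
- shaker: Empty glass shaker, open-topped, standing loose on the grinder's other side, 76 mm across, 130 mm high; origin at the centre of its underside.
- spatula: Yellow spatula, 250 mm long, lying loose on the shelf along its own x; origin at its underside.
- tins: Stack of four steel tins with lids, fixed, 119 mm across, 256 mm high, off to the left; origin at the centre of its underside.
There are look-alikes about, which are no part of the job. What is shaped like the grinder but purple, turquoise or yellow is not meant.

How it is judged:
By the outcome, as a careful person would: the job done as asked, in the order asked, and still so for the second after the job is handed in, with the robot touching nothing.
It also fails if it takes over 67 s, if anything falls off the work surface, if the arm or the gripper's body presses on something with over 40 N, if the wrist force passes 120 N, or if a joint passes its speed limit or range.

ROBOT

A 7-joint arm with a two-finger parallel gripper is mounted at the origin on the work surface. World frame = base frame: x ahead of the robot, y to its left, z up, the work surface at z = 0. Lengths are in m, angles in rad, forces in N, time in s.
With the tool pointing down it reaches from about 0.35 to 0.9 m from the base axis. Payload 8.1 kg.
Tool frame: the origin (TCP) lies midway between the tips of the shut fingers; the grasp point (between the pads) lies 19 mm behind it; z points along the fingers, y is the line along which they close (so a half turn about z gives the same grasp; the last joint's range is limited). The gripper opens to 92 mm and grips with 3 to 60 N. Pads are 19 mm wide; open, the fingers measure 130 mm over their backs; the gripper's body (75 mm by 190 mm) begins 47 mm behind the grasp point.
Start: joints at [1.23, 0.434, 0.025, 1.573, -0.012, 1.134, -0.075], TCP at [0.147, -0.607, 0.206] pointing down, gripper open.
Joint ranges: [-2.62, 2.62], [-0.44, 2.09], [-1.27, 1.32], [0.08, 2.57], [-1.32, 4.46], [0.12, 2], [-2.74, 2.74]. Speed limits (rad/s): [2.22, 2.22, 3.01, 3.01, 3.14, 3.14, 3.14].

INTERFACE

Orientations are given as a rotation vector (axis times angle).
In Python, from cell import arm gives the robot as it stands.
- The arm moves only by the tool carry_out, never from a script. Its arguments are lists of equal length, an entry for each row: "claw": the finger opening in cm, from 0 to 9.18; "delta_pos": the shift along the tool's x, y, z in cm, a list of three; "angular": the turn, a rotation vector about the tool's x, y, z in rad, a list of three. In form: {"claw": [claw, ...], "delta_pos": [[dx, dy, dz], ...], "angular": [[ax, ay, az], ...]}. A call has 1 to 20 rows; each row shifts and turns the commanded pose from where the row before left it, along the tool's axes as they then stand; what a row does not reach is not made up. A row lasts 1/10 s, in which the tool goes at most 50 mm and 8.59 degrees, less where a joint would pass 70% of its speed; a pose out of reach is approached as far as the arm can. A call with a gripper value outside its range is refused whole. The fingers move at their own pace and stop on an object; "force" is the grip in N (left out, the last holds). Time passes only in rows, so rows that do not move let the fingers close. It gives the time, the measured TCP pose, the force, the opening and the grip force at its end, in the units of the state.
- arm.observe(): the state, without advancing time (a new reading comes with each control period).
- arm.get_image(name): name is "scene" or "top" or "wrist"; returns a dict with "frame" (400x640x3 uint8, red, green, blue), "mtx" (3x3 intrinsics, pixels), "dist" ([k1, k2, p1, p2, k3] as OpenCV has them; the pictures are not rectified), "T" (4x4, takes a point from camera to world coordinates). Camera axes: x right, y down, z forward; pixel columns grow to the right and rows downward; lengths in m; the calibration is good to about 2 mm. A picture is of the moment at which its call begins. There is no depth.
- arm.sign_off(): hands the job in; it is judged then, once.
Trained networks look in a picture, given as the dict that the camera call returned (one of the last four; its "shot" number tells which), for a name from the list of things; names that differ only in an ending like _2 or _b are one class to them, and where a whole thing is asked for, a point or a joint stands for the part that bears it (a point fixed in the world has none). Each returns a list of dicts, best first, with "conf" (0 to 1); they miss things now and then, are a little off and sometimes report something else, mostly with a low value. They report only what shows in the picture. A call takes as long as a camera call. They do not tell look-alikes from the thing itself.
- arm.look_for(label, picture): "centre" ([column, row] as shares, 0 to 1, of the picture: columns of its width, rows of its height, amid what is visible of it).
- arm.trace(label, picture): "region" (400x640 bool, what is visible of it) and "centre" ([column, row] as shares, 0 to 1, of the picture: columns of its width, rows of its height, amid what is visible of it).
- arm.place_of(label, picture): "centre" ([column, row] as shares, 0 to 1, of the picture: columns of its width, rows of its height: a listed point, or the origin of a listed thing).
The state is a dict: "clock": time; "joints": joint angles; "dq": joint speeds; "joint_efforts": joint torques, N m; "position": TCP position; "ee_rot": TCP orientation; "force": force on the tool from outside, world axes, zero at the start; "ft_torque": the same for the moment, N m; "width": opening from 0.0 (shut) to 1.0 (fully open); "gripper_force": force on a finger pad.
Only numpy, scipy, OpenCV 4.12 (cv2) and the standard library are available. Lean on these libraries where they do the work, as an engineer would, in place of code of your own. Each camera call takes 0.05 s, during which the arm holds its last target. There are 200 camera calls.

## Working session

There is one attempt and no reset: what is moved stays moved. The work goes in short steps, Python scripts to look and compute and a tool call to move; the robot and the scene stay as the last step left them, time stands still between calls to the robot, and variables do not carry over. Pictures are saved under pics/ and viewed, at most 10 in all, crops included, and the job is handed in when it is done.

Besides the shell and the picture viewer there is one more tool, called after ">>>" as name(argument=value, ...), one argument or row to a line, values as JSON. carry_out: Moves the arm, as the interface text tells. Its arguments: {"type":"object","properties":{"claw":{"type":"array","items":{"type":"number"}},"delta_pos":{"type":"array","items":{"type":"array","items":{"type":"number"}}},"angular":{"type":"array","items":{"type":"array","items":{"type":"number"}}},"force":{"type":"number"}},"required":["claw","delta_pos","angular"]}

```bash
ls; mkdir -p pics; cat > h.py <<'E'
import numpy as np, cv2
from cell import arm
W,H=640,400
def ray(p,px):
    u=cv2.undistortPoints(np.array([[px]],float),p["mtx"],np.array(p["dist"],float))[0,0]
    T=np.array(p["T"]); d=T[:3,:3]@np.array([u[0],u[1],1.]); return T[:3,3],d/np.linalg.norm(d)
def at_z(p,px,z):
    o,d=ray(p,px); return o+d*(z-o[2])/d[2]
def proj(p,X):
    T=np.linalg.inv(np.array(p["T"])); r,_=cv2.Rodrigues(T[:3,:3])
    return cv2.projectPoints(np.array(X,float).reshape(-1,3),r,T[:3,3],np.array(p["mtx"],float),np.array(p["dist"],float))[0][:,0]
def save(n,f): cv2.imwrite("pics/"+n+".png",np.ascontiguousarray(f[:,:,::-1]))
E
python3 - <<'E'
from h import *
ps={n:arm.get_image(n) for n in("scene","top")}
save("a",np.vstack([cv2.resize(ps[n]["frame"],(480,300)) for n in ps]))
for n,p in ps.items():
    print(n,np.round(p["T"],3).tolist())
    for l in("grinder","dial_grip","dial","tumbler","shaker","spatula","tins"):
        for d in arm.place_of(l,p): 
            px=np.array(d["centre"])*[W,H]; z={"dial_grip":.164,"dial":.13}.get(l,0)
            print(l,round(d["conf"],2),px.round(),at_z(p,px,z).round(3))
s=arm.observe();print({k:np.round(v,3) for k,v in s.items()})
E
```

```text
pics
scene [[-0.789, 0.555, -0.262, 0.857], [0.614, 0.714, -0.336, 0.528], [0.001, -0.426, -0.905, 1.444], [0.0, 0.0, 0.0, 1.0]]
grinder 0.97 [399. 240.] [0.304 0.304 0.   ]
grinder 0.95 [270. 207.] [ 0.588 -0.072  0.   ]
grinder 0.89 [318. 147.] [ 0.296 -0.164  0.   ]
grinder 0.84 [305. 272.] [0.632 0.193 0.   ]
dial_grip 0.97 [413. 216.] [0.28  0.298 0.164]
dial_grip 0.91 [305. 254.] [0.622 0.187 0.164]
dial_grip 0.7 [273. 178.] [ 0.551 -0.082  0.164]
dial_grip 0.51 [317. 115.] [ 0.28  -0.192  0.164]
dial 0.91 [305. 254.] [0.617 0.179 0.13 ]
dial 0.9 [272. 183.] [ 0.554 -0.084  0.13 ]
dial 0.72 [407. 226.] [0.304 0.305 0.13 ]
dial 0.66 [320. 121.] [ 0.275 -0.182  0.13 ]
tumbler 0.83 [241. 173.] [ 0.593 -0.251  0.   ]
shaker 0.77 [322. 218.] [0.466 0.075 0.   ]
spatula 0.81 [250. 120.] [ 0.432 -0.428  0.   ]
tins 0.76 [382. 321.] [0.535 0.475 0.   ]
top [[-0.006, -0.981, 0.195, 0.274], [-1.0, 0.01, 0.021, 0.004], [-0.023, -0.195, -0.981, 1.267], [0.0, 0.0, 0.0, 1.0]]
grinder 0.96 [230. 269.] [0.315 0.3   0.   ]
grinder 0.84 [352. 187.] [ 0.568 -0.08   0.   ]
grinder 0.73 [382. 273.]
[... 403 characters left out ...]
[409. 177.] [ 0.6   -0.261  0.   ]
shaker 0.74 [304. 218.] [0.47  0.072 0.   ]
spatula 0.61 [468. 230.] [ 0.429 -0.434  0.   ]
tins 0.93 [181. 197.] [0.544 0.466 0.   ]
{'clock': np.float64(0.8), 'joints': array([ 1.23 ,  0.434,  0.025,  1.573, -0.012,  1.134, -0.075]), 'dq': array([-0.002, -0.   ,  0.001, -0.   , -0.003,  0.001,  0.001]), 'joint_efforts': array([-0.0000e+00, -6.6760e+01,  9.8300e-01, -3.1479e+01, -6.1000e-02,
        3.2000e-02,  0.0000e+00]), 'position': array([ 0.147, -0.607,  0.206]), 'ee_rot': array([3.119, 0.373, 0.   ]), 'force': array([-0.326, -0.045,  0.501]), 'ft_torque': array([-0.007, -0.039, -0.06 ]), 'gripper_force': np.float64(0.0), 'width': np.float64(1.001)}
```

View pics/a.png

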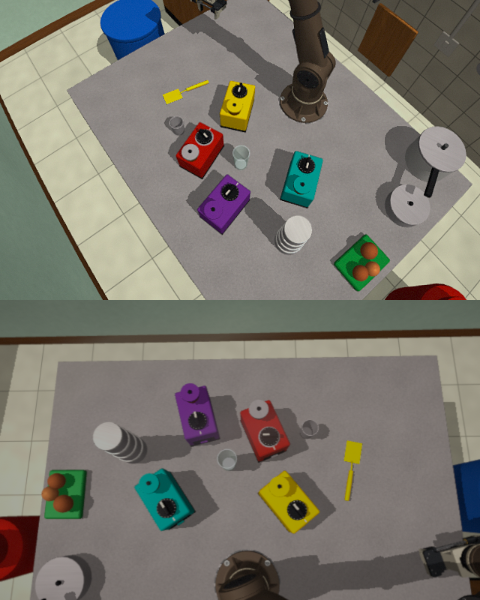

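Candidates in the scene picture (640x400): red at (270,207), turquoise (399,240), yellow (318,147), purple (305,272). By the description I choose the red one and check it in a close crop.

```bash
python3 - <<'E'
from h import *
ps={n:arm.get_image(n) for n in("scene","top")}
c=[]
for n,(u,v) in(("scene",(270,190)),("top",(358,180))):
    p=ps[n]; c.append(cv2.resize(p["frame"][v-36:v+36,u-48:u+48],(768//2*1,288),interpolation=cv2.INTER_CUBIC))
    for l in("grinder","dial_grip","dial"):
        for d in arm.place_of(l,p):
            px=np.array(d["centre"])*[W,H]
            X=at_z(p,px,{"dial_grip":.164,"dial":.13}.get(l,0))
            if abs(X[0]-.56)<.05 and abs(X[1]+.08)<.05: print(n,l,px.round(1),X.round(3))
    # disc ellipse: dark pixels around dial
    f=p["frame"].astype(int); m=((f.max(2)<75)).astype(np.uint8)
    k,lab,st,ce=cv2.connectedComponentsWithStats(m[v-36:v+36,u-48:u+48])
    for i in range(1,k):
        if st[i,4]>60: print(n,"dark",st[i],ce[i]+[u-48,v-36],at_z(p,ce[i]+[u-48,v-36],.142).round(3))
    t=max(arm.trace("grinder",p),key=lambda d:-abs(d["centre"][0]*W-u)-abs(d["centre"][1]*H-v)); print(t["centre"],t["region"].sum())
save("b",np.vstack(c))
E
```

```text
scene grinder [270.9 203.8] [ 0.576 -0.08  -0.   ]
scene dial_grip [272.2 179.1] [ 0.553 -0.081  0.164]
scene dial [270.9 182.6] [ 0.556 -0.089  0.13 ]
scene dark [ 39  18  22  20 306] [271.26797386 181.86601307] [ 0.557 -0.084  0.142]
[0.4209, 0.459] 323
top grinder [347.2 184.4] [ 0.577 -0.065  0.   ]
top dial_grip [352.7 177.7] [ 0.557 -0.071  0.164]
top dial [359.3 180.1] [ 0.559 -0.092  0.13 ]
top dark [ 37  26  25  24 404] [359.15594059 182.09405941] [ 0.55  -0.091  0.142]
top dark [ 32  55  41  17 180] [362.17222222 206.90555556] [ 0.478 -0.097  0.142]
[0.5491, 0.4352] 3574
```

View pics/b.png

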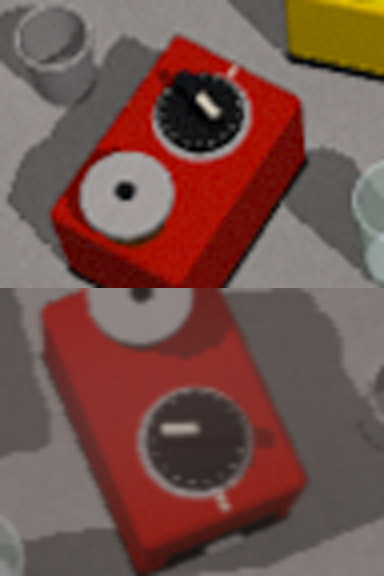

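The crop shows the red grinder with its black dial at about (272,180) in scene and (359,182) in top. The white line points roughly to world +y. It is the right one, so I approach above it.

>>> carry_out(
  claw=[4,4,4,4,4,4,4,4,4,4,4,4,4,4,4,4,4,4,4,4],
  delta_pos=[
    [2.56,-2.06,-0.65],
    [2.56,-2.06,-0.65],
    [2.56,-2.06,-0.65],
    [2.56,-2.06,-0.65],
    [2.56,-2.06,-0.65],
    [2.56,-2.06,-0.65],
    [2.56,-2.06,-0.65],
    [2.56,-2.06,-0.65],
    [2.56,-2.06,-0.65],
    [2.56,-2.06,-0.65],
    [2.56,-2.06,-0.65],
    [2.56,-2.06,-0.65],
    [2.56,-2.06,-0.65],
    [2.56,-2.06,-0.65],
    [2.56,-2.06,-0.65],
    [2.56,-2.06,-0.65],
    [2.56,-2.06,-0.65],
    [2.56,-2.06,-0.65],
    [2.56,-2.06,-0.65],
    [2.56,-2.06,-0.65],
  ],
  angular=[
    [0,0,0],
    [0,0,0],
    [0,0,0],
    [0,0,0],
    [0,0,0],
    [0,0,0],
    [0,0,0],
    [0,0,0],
    [0,0,0],
    [0,0,0],
    [0,0,0],
    [0,0,0],
    [0,0,0],
    [0,0,0],
    [0,0,0],
    [0,0,0],
    [0,0,0],
    [0,0,0],
    [0,0,0],
    [0,0,0],
  ],
)

```text
clock: 3.3
position: [0.5484, -0.0854, 0.3361]
ee_rot: [3.119, 0.372, 0.0]
force: [0.8, -0.7, 0.0]
width: 0.437
gripper_force: 0.0
```

>>> carry_out(
  claw=[4,4,4,4,4,4,4,4,4,4,4,4],
  delta_pos=[
    [0,0,0],
    [0,0,0],
    [0,0,0],
    [0,0,0],
    [0,0,0],
    [0,0,0],
    [0,0,0],
    [0,0,0],
    [0,0,0],
    [0,0,0],
    [0,0,0],
    [0,0,0],
  ],
  angular=[
    [0,0,-0.133],
    [0,0,-0.133],
    [0,0,-0.133],
    [0,0,-0.133],
    [0,0,-0.133],
    [0,0,-0.133],
    [0,0,-0.133],
    [0,0,-0.133],
    [0,0,-0.133],
    [0,0,-0.133],
    [0,0,0],
    [0,0,0],
  ],
)

```text
clock: 4.5
position: [0.5477, -0.0866, 0.3357]
ee_rot: [-2.23, -2.213, 0.0]
force: [-0.0, -0.8, 0.2]
width: 0.435
gripper_force: 0.0
```

```bash
cat >> h.py <<'E'
from scipy.spatial.transform import Rotation as R
def tool():
    s=arm.observe(); M=R.from_rotvec(s["ee_rot"]).as_matrix()
    return np.array(s["position"]),M,np.arctan2(M[1,0],M[0,0]),s
E
python3 - <<'E'
from h import *
p=arm.get_image("wrist"); save("c",p["frame"])
P,M,y,s=tool(); print(P.round(4),M.round(3).tolist(),y,s["joints"].round(2),s["ft_torque"],s["force"]); print(np.round(p["T"],3).tolist())
for l in("dial_grip","dial","grinder"):
    for d in arm.place_of(l,p):
        px=np.array(d["centre"])*[W,H]; print(l,d["conf"],px.round(1),at_z(p,px,{"dial_grip":.164,"dial":.13}.get(l,0)).round(4))
print(proj(p,[[.553,-.083,.171],[.553,-.056,.171],[.553,-.11,.171]]))
E
```

```text
[ 0.5478 -0.0865  0.3357] [[0.007, 1.0, 0.0], [1.0, -0.007, -0.0], [-0.0, 0.0, -1.0]] 1.5637813040591555 [ 0.48  0.3  -0.56  1.5   0.16  1.39 -0.1 ] [ 0.04741395 -0.08649744 -0.02897072] [ 0.42514051 -1.37772157  0.36861603]
[[1.0, -0.008, -0.001, 0.546], [-0.008, -0.97, -0.244, -0.02], [0.001, 0.244, -0.97, 0.515], [0.0, 0.0, 0.0, 1.0]]
dial_grip 0.78 [ 98.9 263.8] [ 0.2802 -0.1812  0.164 ]
dial_grip 0.69 [325.6 186.8] [ 0.5524 -0.09    0.164 ]
dial 0.91 [323.5 176.8] [ 0.5505 -0.0845  0.13  ]
dial 0.77 [117.8 250.9] [ 0.2835 -0.1786  0.13  ]
grinder 0.89 [334.6 157.3] [ 0.5696 -0.0753  0.    ]
[[326.32579375 181.67218143]
 [326.22823762 156.47200354]
 [326.41646382 205.97219907]]
```

View pics/c.png

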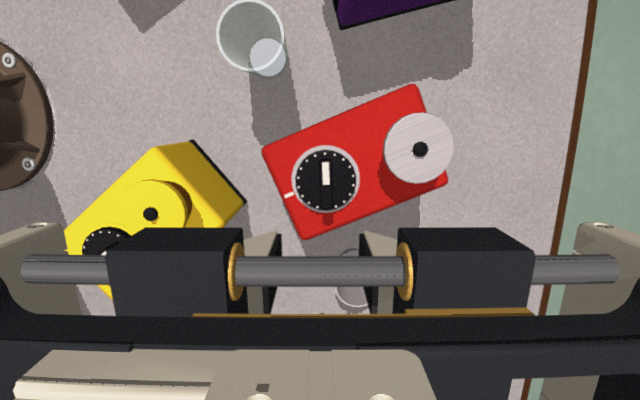

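The picture shows the dial at about (325,179), with its bar's white line pointing up (world +y) from (326,186) to (325,163). The hopper is at (419,148). I refine the axis and bar angle by fitting.

```bash
python3 - <<'E'
from h import *
p=arm.get_image("wrist"); f=p["frame"]; x0,y0,x1,y1=280,135,372,222
c=f[y0:y1,x0:x1]
save("d",cv2.resize(c,None,fx=6,fy=6,interpolation=cv2.INTER_CUBIC))
hsv=cv2.cvtColor(c,cv2.COLOR_RGB2HSV)
m=((hsv[...,1]<110)).astype(np.uint8)  # non-red : disc + ring
k,lab,st,ce=cv2.connectedComponentsWithStats(m); i=lab[43,32] if lab[43,32] else 1
for i in range(1,k):
    if st[i,4]>300:
        cn=max(cv2.findContours((lab==i).astype(np.uint8),cv2.RETR_EXTERNAL,cv2.CHAIN_APPROX_NONE)[0],key=len)
        e=cv2.fitEllipse(cv2.convexHull(cn)); q=np.array(e[0])+[x0,y0]; print(st[i],q,e[1:],[at_z(p,q,z).round(4) for z in(.131,.142)])
w=((hsv[...,2]>170)&(hsv[...,1]<70)).astype(np.uint8)
k,lab,st,ce=cv2.connectedComponentsWithStats(w)
for i in range(1,k):
    if st[i,4]>40:
        ys,xs=np.where(lab==i); X=np.array([at_z(p,(x+x0,y+y0),.171)[:2] for x,y in zip(xs,ys)]); mu=X.mean(0); u,s_,v=np.linalg.svd(X-mu,full_matrices=False)
        print("white",st[i],mu.round(4),v[0],np.degrees(np.arctan2(v[0,1],v[0,0])),(X.min(0),X.max(0)))
E
```

```text
[   4   10   76   68 3693] [322.1738205  179.89962769] ((66.4233169555664, 77.58084106445312), 65.8755874633789) [array([ 0.5489, -0.088 ,  0.131 ]), array([ 0.5488, -0.086 ,  0.142 ])]
white [  4  11  75  57 495] [ 0.5481 -0.0663] [0.96842199 0.24931677] 14.437086112557799 (array([ 0.50699478, -0.10520503]), array([ 0.58722457, -0.04485402]))
white [ 42  27   8  23 152] [ 0.552  -0.0735] [ 0.05642729 -0.99840671] -86.7652364184808 (array([ 0.54843237, -0.08540915]), array([ 0.55591187, -0.06167102]))
white [  0  63   9  24 105] [ 0.5048 -0.1184] [ 0.18384727 -0.98295482] -79.40606668543128 (array([ 0.50160723, -0.12680891]), array([ 0.51055804, -0.10056369]))
```

View pics/d.png

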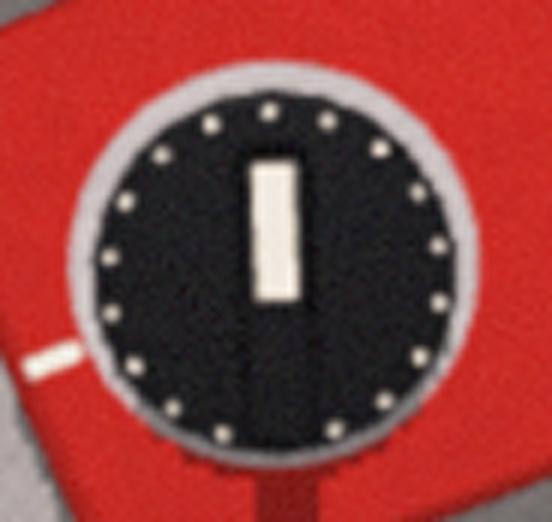

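The crop confirms the black dial. The line bar runs from (326,185) to (325,162) and the rim dots are clear, so I fit those.

```bash
python3 - <<'E'
from h import *
from scipy.optimize import least_squares
p=arm.get_image("wrist")
D=np.array([(270,111),(327,121),(380,148),(417,191),(438,245),(439,302),(420,357),(385,401),(336,430),(223,433),(173,408),(135,365),(111,313),(109,257),(126,201),(162,155),(211,124)])/6+[280-.42,135-.42]
X=np.array([at_z(p,q,.142)[:2] for q in D])
k=np.array([0,-1,-2,-3,-4,-5,-6,-7,-8,-10,-11,-12,-13,-14,-15,-16,-17])*np.pi/9
r=least_squares(lambda v:(X-np.c_[v[0]+v[2]*np.cos(v[3]+k),v[1]+v[2]*np.sin(v[3]+k)]).ravel(),[.55,-.085,.033,1.57])
print(r.x.round(4),np.sqrt((r.fun**2).mean()),np.degrees(r.x[3]))
A,B=[at_z(p,np.array(q)/6+[279.58,134.58],.171) for q in((272,160),(277,300))];print(A,B,np.degrees(np.arctan2(*(A-B)[1::-1])))
print(tool()[0:3:2])
E
```

```text
[ 0.5525 -0.0875  0.0324  1.5998] 0.0001197019843288662 91.65947974433479
[ 0.55156323 -0.06085963  0.171     ] [ 0.55241133 -0.0860039   0.171     ] 91.93183293569173
(array([ 0.5477989 , -0.0863717 ,  0.33574647]), np.float64(1.5667188606715214))
```

>>> carry_out(
  claw=[4,4,4,4,4,4,4,4,4,4,4,4,4,4,4,4],
  delta_pos=[
    [-0.11,0.47,0],
    [0,0,2],
    [0,0,2],
    [0,0,2],
    [0,0,2],
    [0,0,2],
    [0,0,2],
    [0,0,1],
    [0,0,1],
    [0,0,1],
    [0,0,1],
    [0,0,1],
    [0,0,1],
    [0,0,0.9],
    [0,0,0],
    [0,0,0],
  ],
  angular=[
    [0,0,-0.034],
    [0,0,0],
    [0,0,0],
    [0,0,0],
    [0,0,0],
    [0,0,0],
    [0,0,0],
    [0,0,0],
    [0,0,0],
    [0,0,0],
    [0,0,0],
    [0,0,0],
    [0,0,0],
    [0,0,0],
    [0,0,0],
    [0,0,0],
  ],
)

```text
clock: 6.4
position: [0.5525, -0.0875, 0.1467]
ee_rot: [-2.187, -2.255, 0.0]
force: [0.7, -0.9, 0.7]
width: 0.433
gripper_force: 0.0
```

```bash
cat > st.py <<'E'
from h import *
P,M,y,s=tool(); print("t",round(float(s["clock"]),2),P.round(4),"yaw",round(float(y),4),"F",np.round(s["force"],1),"T",np.round(s["ft_torque"],3),"j7",np.round(s["joints"][6],2),"eff",np.round(s["joint_efforts"],3),"w",s["width"],s["gripper_force"])
E
python3 - <<'E'
from st import *
p=arm.get_image("wrist"); save("e",p["frame"])
E
```

```text
t 6.4 [ 0.5525 -0.0875  0.1467] yaw 1.6017 F [ 0.7 -0.9  0.7] T [ 0.056 -0.143 -0.013] j7 -0.16 eff [ 3.0000e-02 -5.9332e+01 -6.7670e+00 -2.7582e+01 -2.7000e-02 -7.0000e-03
 -2.3000e-02] w 0.43256556084127407 0.0
```

View pics/e.png

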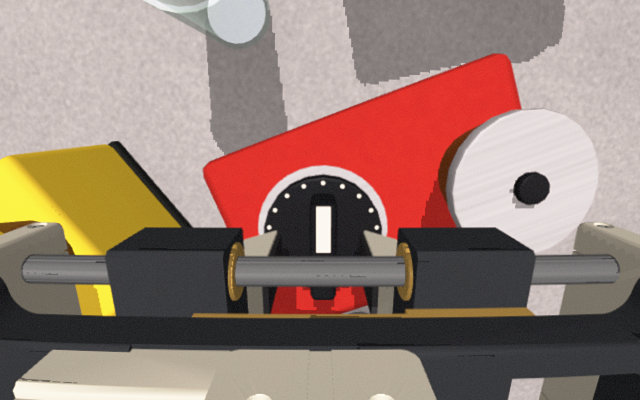

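>>> carry_out(
  claw=[0.8,0.8,0.8,0.8,0.8,0.8,0.8,0.8,0.8,0.8],
  delta_pos=[
    [0,0,0],
    [0,0,0],
    [0,0,0],
    [0,0,0],
    [0,0,0],
    [0,0,0],
    [0,0,0],
    [0,0,0],
    [0,0,0],
    [0,0,0],
  ],
  angular=[
    [0,0,0],
    [0,0,0],
    [0,0,0],
    [0,0,0],
    [0,0,0],
    [0,0,0],
    [0,0,0],
    [0,0,0],
    [0,0,0],
    [0,0,0],
  ],
  force=35,
)

```text
clock: 7.45
position: [0.554, -0.0875, 0.1471]
ee_rot: [2.185, 2.254, 0.003]
force: [5.9, 0.6, -3.8]
width: 0.144
gripper_force: 35.0
```

```bash
cat > m.py <<'E'
from h import *
import sys
L=[]
for i in range(int(sys.argv[1]) if len(sys.argv)>1 else 5):
    P,M,y,s=tool(); L.append(np.r_[y,s["force"],s["ft_torque"],s["joint_efforts"][6],s["joints"][6],s["width"],s["gripper_force"]]); arm.get_image("wrist")
L=np.array(L); print("t",round(float(s["clock"]),2),P.round(4)); np.set_printoptions(suppress=True,linewidth=200)
print("yaw F3 T3 eff7 j7 w gf\n",L.mean(0).round(4),"\n",L.std(0).round(4))
E
python3 m.py 6
```

```text
t 7.7 [ 0.554  -0.0875  0.1471]
yaw F3 T3 eff7 j7 w gf
 [ 1.6017  5.3032  0.0673 -2.6869 -0.0411 -1.2378 -0.0176  0.0003 -0.1561  0.1417 34.9963] 
 [0.     0.3619 0.4105 0.7271 0.0269 0.0295 0.0222 0.0001 0.     0.0024 0.0001]
```

>>> carry_out(
  claw=[0.8,0.8,0.8],
  delta_pos=[
    [0,0.16,0],
    [0,0,0],
    [0,0,0],
  ],
  angular=[
    [0,0,0],
    [0,0,0],
    [0,0,0],
  ],
)

```text
clock: 8.05
position: [0.5541, -0.0875, 0.147]
ee_rot: [2.187, 2.255, -0.0]
force: [-0.8, -1.0, 3.9]
width: 0.138
gripper_force: 35.0
```

```bash
python3 m.py 5
```

```text
t 8.25 [ 0.5541 -0.0875  0.147 ]
yaw F3 T3 eff7 j7 w gf
 [ 1.6017 -0.7747 -0.2323  4.4459 -0.0484  0.1016  0.0049  0.0055 -0.1567  0.1386 35.0002] 
 [0.     0.7369 0.5797 0.5395 0.0127 0.0391 0.0322 0.0008 0.     0.0009 0.0003]
```

>>> carry_out(
  claw=[0.8,0.8,0.8,0.8,0.8,0.8,0.8,0.8,0.8,0.8,0.8],
  delta_pos=[
    [0,0,0],
    [0,0,0],
    [0,0,0],
    [0,0,0],
    [0,0,0],
    [0,0,0],
    [0,0,0],
    [0,0,0],
    [0,0,0],
    [0,0,0],
    [0,0,0],
  ],
  angular=[
    [0,0,0.051],
    [0,0,0.051],
    [0,0,0.051],
    [0,0,0.051],
    [0,0,0.051],
    [0,0,0.051],
    [0,0,0.051],
    [0,0,0.051],
    [0,0,0.051],
    [0,0,0],
    [0,0,0],
  ],
)

```text
clock: 9.4
position: [0.5546, -0.0876, 0.147]
ee_rot: [2.641, 1.7, 0.001]
force: [2.3, -0.5, 3.5]
width: 0.138
gripper_force: 35.0
```

```bash
python3 m.py 6
```

```text
t 9.65 [ 0.5546 -0.0876  0.147 ]
yaw F3 T3 eff7 j7 w gf
 [ 1.1437  2.2778 -0.7486  4.7301 -0.1625 -0.5135 -0.0617  0.0415 -0.5624  0.1399 35.0166] 
 [0.0004 0.5222 0.3359 0.5848 0.0262 0.0749 0.0323 0.057  0.0003 0.0014 0.0007]
```

>>> carry_out(
  claw=[0.8,0.8,0.8],
  delta_pos=[
    [0,0,0],
    [0,0,0],
    [0,0,0],
  ],
  angular=[
    [0,0,0.03],
    [0,0,0.03],
    [0,0,0],
  ],
)

```text
clock: 10.0
position: [0.5546, -0.0876, 0.1469]
ee_rot: [2.692, 1.617, 0.001]
force: [4.8, -0.5, 5.6]
width: 0.141
gripper_force: 35.0
```

```bash
python3 m.py 4
```

```text
t 10.15 [ 0.5546 -0.0876  0.1469]
yaw F3 T3 eff7 j7 w gf
 [ 1.0829  3.8478 -0.8885  5.3234 -0.2738 -0.873   0.0177 -0.1979 -0.6165  0.1404 34.9988] 
 [0.0006 0.6016 0.5109 0.3431 0.0141 0.023  0.0124 0.1849 0.0005 0.0013 0.0001]
```

>>> carry_out(
  claw=[0.8,0.8,0.8],
  delta_pos=[
    [0,0,0],
    [0,0,0],
    [0,0,0],
  ],
  angular=[
    [0,0,0.03],
    [0,0,0.03],
    [0,0,0],
  ],
)

```text
clock: 10.5
position: [0.5546, -0.0877, 0.147]
ee_rot: [2.739, 1.537, 0.001]
force: [4.3, -1.6, 4.2]
width: 0.145
gripper_force: 35.0
```

```bash
python3 m.py 4
```

```text
t 10.65 [ 0.5546 -0.0876  0.147 ]
yaw F3 T3 eff7 j7 w gf
 [ 1.0237  4.6758 -1.3132  4.5584 -0.2861 -0.9817  0.0502 -0.2461 -0.6691  0.1414 35.0099] 
 [0.0006 0.2164 0.2122 0.2578 0.0183 0.0521 0.0377 0.1923 0.0005 0.0026 0.0005]
```

>>> carry_out(
  claw=[0.8,0.8,0.8],
  delta_pos=[
    [0,0,0],
    [0,0,0],
    [0,0,0],
  ],
  angular=[
    [0,0,0.03],
    [0,0,0.03],
    [0,0,0],
  ],
)

```text
clock: 11.0
position: [0.5546, -0.0877, 0.1469]
ee_rot: [2.783, 1.455, 0.001]
force: [4.9, -1.9, 3.9]
width: 0.14
gripper_force: 35.0
```

```bash
python3 m.py 4
```

```text
t 11.15 [ 0.5547 -0.0877  0.147 ]
yaw F3 T3 eff7 j7 w gf
 [ 0.9643  4.9177 -1.6178  4.7738 -0.3805 -1.1128  0.1004 -0.2831 -0.722   0.1386 35.0394] 
 [0.0005 0.0624 0.6326 0.9154 0.0269 0.0349 0.0205 0.1901 0.0004 0.0014 0.0008]
```

>>> carry_out(
  claw=[0.8,0.8,0.8],
  delta_pos=[
    [0,0,0],
    [0,0,0],
    [0,0,0],
  ],
  angular=[
    [0,0,0.03],
    [0,0,0.03],
    [0,0,0],
  ],
)

```text
clock: 11.5
position: [0.5547, -0.0877, 0.147]
ee_rot: [2.826, 1.371, 0.002]
force: [5.4, -1.7, 4.7]
width: 0.142
gripper_force: 35.0
```

```bash
python3 m.py 4
```

```text
t 11.65 [ 0.5547 -0.0877  0.147 ]
yaw F3 T3 eff7 j7 w gf
 [ 0.9043  5.0652 -1.609   4.9496 -0.3902 -1.1859  0.0748 -0.2572 -0.7755  0.1418 35.0351] 
 [0.0004 0.6143 0.331  0.1825 0.0281 0.0329 0.0122 0.1715 0.0004 0.0023 0.0008]
```

```bash
python3 - <<'E'
from st import *
p=arm.get_image("wrist"); print(np.round(p["T"],3).tolist())
save("f",cv2.resize(p["frame"][140:320,220:430],None,fx=3.3,fy=3.3,interpolation=cv2.INTER_CUBIC))
E
```

```text
t 11.7 [ 0.5547 -0.0877  0.147 ] yaw 0.9046 F [ 6.  -2.6  5.2] T [-0.392 -1.143  0.116] j7 -0.78 eff [ -0.441 -57.452  -4.764 -23.459  -0.771   1.737  -0.092] w 0.13938894835262572 35.034377574920654
[[0.785, -0.601, -0.149, 0.593], [-0.619, -0.762, -0.192, -0.035], [0.002, 0.243, -0.97, 0.326], [0.0, 0.0, 0.0, 1.0]]
```

View pics/f.png

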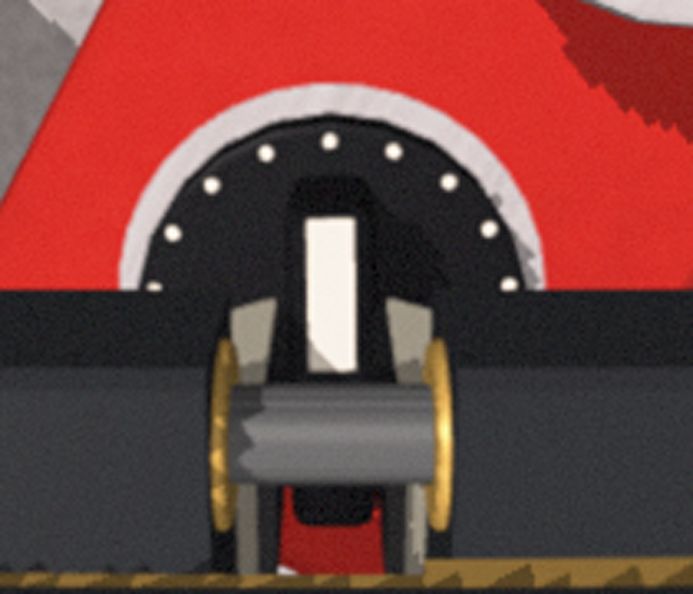

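The bar is still square in the jaws, with the top dot at (320,183) above the line, so the grip has not slipped. I relieve the side load and read again.

>>> carry_out(
  claw=[0.8,0.8,0.8,0.8],
  delta_pos=[
    [0.05,0.13,0.05],
    [0,0,0],
    [0,0,0],
    [0,0,0],
  ],
  angular=[
    [0,0,0],
    [0,0,0],
    [0,0,0],
    [0,0,0],
  ],
)

```text
clock: 12.15
position: [0.5549, -0.0877, 0.1468]
ee_rot: [-2.825, -1.373, 0.001]
force: [-1.5, -0.0, 12.3]
width: 0.135
gripper_force: 35.0
```

```bash
python3 m.py 8; python3 - <<'E'
from h import *
from scipy.optimize import least_squares
p=arm.get_image("wrist"); f=p["frame"]
g=f.min(2).astype(int); m=(g>130).astype(np.uint8); m[:175]=0;m[230:]=0;m[:,:262]=0;m[:,380:]=0
k,lab,st,ce=cv2.connectedComponentsWithStats(m)
q=np.array([ce[i] for i in range(1,k) if 8<st[i,4]<40]); q=q[np.argsort(q[:,0])]; print(q.round(1).tolist())
X=np.array([at_z(p,a,.142)[:2] for a in q])
def res(v):
    d=X-v[:2]; a=np.arctan2(d[:,1],d[:,0]); e=(a-v[2]+np.pi/18)%(np.pi/9)-np.pi/18
    return np.r_[np.hypot(*d.T)-.0324,e*.0324]
r=least_squares(res,[.555,-.0877,.904]); print(r.x,np.abs(r.fun).max(),tool()[2])
E
```

```text
t 12.5 [ 0.5549 -0.0878  0.1468]
yaw F3 T3 eff7 j7 w gf
 [ 0.9048 -0.9741 -0.2531 12.7028 -0.1007  0.2118  0.0829 -0.0847 -0.775   0.1396 35.0341] 
 [0.     0.5435 0.5402 0.37   0.0279 0.0239 0.0261 0.     0.     0.0028 0.    ]
[[271.5, 210.5], [283.3, 195.9], [300.0, 186.1], [319.2, 182.5], [338.5, 185.5], [355.4, 195.0], [367.6, 209.1], [373.5, 226.0]]
[ 0.55232349 -0.08751286  0.91838902] 0.00016521953732296407 0.904875362541689
```

>>> carry_out(
  claw=[0.8,0.8,0.8],
  delta_pos=[
    [0,0,-0.05],
    [0,0,0],
    [0,0,0],
  ],
  angular=[
    [0,0,0.025],
    [0,0,0.025],
    [0,0,0],
  ],
)

```text
clock: 12.9
position: [0.5549, -0.0878, 0.1469]
ee_rot: [-2.859, -1.3, 0.001]
force: [0.5, -1.0, 8.0]
width: 0.143
gripper_force: 35.1
```

```bash
python3 m.py 4
```

```text
t 13.05 [ 0.5549 -0.0878  0.1469]
yaw F3 T3 eff7 j7 w gf
 [ 0.8542  0.531  -0.6917  8.685  -0.134  -0.1691 -0.0867 -0.033  -0.8197  0.1411 35.0503] 
 [0.0004 0.2749 0.8414 0.4813 0.0165 0.0095 0.0177 0.1326 0.0003 0.0014 0.0052]
```

>>> carry_out(
  claw=[0.8,0.8,0.8],
  delta_pos=[
    [0,0,0],
    [0,0,0],
    [0,0,0],
  ],
  angular=[
    [0,0,0.025],
    [0,0,0.025],
    [0,0,0],
  ],
)

```text
clock: 13.4
position: [0.5549, -0.0878, 0.1469]
ee_rot: [-2.891, -1.228, 0.001]
force: [0.8, -0.5, 9.0]
width: 0.136
gripper_force: 35.0
```

```bash
python3 m.py 4
```

```text
t 13.55 [ 0.5549 -0.0878  0.1469]
yaw F3 T3 eff7 j7 w gf
 [ 0.8042  1.1096 -0.5015  8.4392 -0.126  -0.2168 -0.0612 -0.0744 -0.8642  0.1398 35.0208] 
 [0.0004 0.3563 0.1208 0.5891 0.016  0.0434 0.0392 0.1435 0.0003 0.0029 0.0003]
```

The click pattern shows: torque rises to about +0.1, then flips to -0.09 on going over. I keep feeling in small steps.

>>> carry_out(
  claw=[0.8,0.8,0.8],
  delta_pos=[
    [0,0,0],
    [0,0,0],
    [0,0,0],
  ],
  angular=[
    [0,0,0.025],
    [0,0,0.025],
    [0,0,0],
  ],
)

```text
clock: 13.9
position: [0.5549, -0.0878, 0.1469]
ee_rot: [-2.921, -1.156, 0.001]
force: [0.5, 0.1, 8.7]
width: 0.14
gripper_force: 35.0
```

```bash
python3 m.py 3
```

```text
t 14.0 [ 0.555  -0.0879  0.1469]
yaw F3 T3 eff7 j7 w gf
 [ 0.7542  0.7212 -0.0162  8.6069 -0.1791 -0.2476 -0.0368 -0.1615 -0.9089  0.1394 35.0033] 
 [0.0004 0.1963 0.5713 0.0385 0.016  0.0227 0.0181 0.141  0.0003 0.0005 0.    ]
```

>>> carry_out(
  claw=[0.8,0.8,0.8],
  delta_pos=[
    [0,0,0],
    [0,0,0],
    [0,0,0],
  ],
  angular=[
    [0,0,0.025],
    [0,0,0.025],
    [0,0,0],
  ],
)

```text
clock: 14.35
position: [0.555, -0.0879, 0.1469]
ee_rot: [-2.949, -1.083, 0.001]
force: [1.5, -1.1, 8.4]
width: 0.138
gripper_force: 35.0
```

```bash
python3 m.py 3
```

```text
t 14.45 [ 0.555  -0.0879  0.1469]
yaw F3 T3 eff7 j7 w gf
 [ 0.7042  1.738  -0.8257  8.4033 -0.2287 -0.2566  0.0151 -0.2064 -0.9535  0.1386 35.0032] 
 [0.0003 0.1669 0.2203 0.3625 0.038  0.0594 0.0069 0.141  0.0003 0.0006 0.0002]
```

>>> carry_out(
  claw=[0.8,0.8,0.8],
  delta_pos=[
    [0,0,0],
    [0,0,0],
    [0,0,0],
  ],
  angular=[
    [0,0,0.025],
    [0,0,0.025],
    [0,0,0],
  ],
)

```text
clock: 14.8
position: [0.555, -0.088, 0.1469]
ee_rot: [2.975, 1.009, -0.001]
force: [1.4, -1.8, 8.6]
width: 0.139
gripper_force: 35.0
```

```bash
python3 m.py 4
```

```text
t 14.95 [ 0.555  -0.0879  0.1469]
yaw F3 T3 eff7 j7 w gf
 [ 0.6544  1.1356 -1.5037  8.4719 -0.243  -0.2984  0.0544 -0.2059 -0.998   0.1391 35.02  ] 
 [0.0004 0.2898 0.2862 0.1076 0.0284 0.0222 0.0315 0.1438 0.0003 0.002  0.0004]
```

>>> carry_out(
  claw=[0.8,0.8,0.8],
  delta_pos=[
    [0,0,0],
    [0,0,0],
    [0,0,0],
  ],
  angular=[
    [0,0,0.02],
    [0,0,0.02],
    [0,0,0],
  ],
)

```text
clock: 15.3
position: [0.5551, -0.088, 0.1469]
ee_rot: [2.995, 0.949, -0.001]
force: [2.1, -1.1, 7.8]
width: 0.141
gripper_force: 35.0
```

```bash
python3 m.py 4
```

```text
t 15.45 [ 0.5551 -0.088   0.1469]
yaw F3 T3 eff7 j7 w gf
 [ 0.6145  1.8853 -0.9006  8.1276 -0.2539 -0.3038  0.1048 -0.2077 -1.0336  0.1392 35.0414] 
 [0.0003 0.369  0.3429 0.3294 0.0122 0.0058 0.0171 0.115  0.0002 0.0015 0.0005]
```

>>> carry_out(
  claw=[0.8,0.8,0.8,0.8,0.8],
  delta_pos=[
    [0,0,0],
    [0,0,0],
    [0,0,0],
    [0,0,0],
    [0,0,0],
  ],
  angular=[
    [0,0,0.03],
    [0,0,0.03],
    [0,0,0.03],
    [0,0,0.02],
    [0,0,0],
  ],
)

```text
clock: 16.0
position: [0.5551, -0.0881, 0.1469]
ee_rot: [3.042, 0.782, -0.001]
force: [2.4, -1.8, 7.8]
width: 0.144
gripper_force: 35.0
```

```bash
python3 m.py 4
```

```text
t 16.15 [ 0.5551 -0.0881  0.1469]
yaw F3 T3 eff7 j7 w gf
 [ 0.5039  1.6265 -1.7793  7.7811 -0.3038 -0.363  -0.0822 -0.0152 -1.1321  0.1418 35.0476] 
 [0.0003 0.7247 0.3737 0.305  0.015  0.0141 0.0187 0.1172 0.0003 0.0016 0.0014]
```

Over another click. Next possible stop is about yaw 0.37.

>>> carry_out(
  claw=[0.8,0.8,0.8,0.8,0.8,0.8,0.8],
  delta_pos=[
    [0,0,0],
    [0,0,0],
    [0,0,0],
    [0,0,0],
    [0,0,0],
    [0,0,0],
    [0,0,0],
  ],
  angular=[
    [0,0,0.03],
    [0,0,0.03],
    [0,0,0.03],
    [0,0,0.03],
    [0,0,0.03],
    [0,0,0.03],
    [0,0,0],
  ],
)

```text
clock: 16.9
position: [0.5552, -0.0883, 0.1469]
ee_rot: [3.1, 0.506, -0.001]
force: [2.1, -1.0, 6.5]
width: 0.14
gripper_force: 35.0
```

```bash
python3 m.py 5
```

```text
t 17.1 [ 0.5552 -0.0882  0.1469]
yaw F3 T3 eff7 j7 w gf
 [ 0.3242  2.0431 -1.4852  7.3398 -0.4218 -0.4351  0.0825 -0.2316 -1.2929  0.1417 35.0411] 
 [0.0004 0.4445 0.447  0.6053 0.0395 0.0341 0.0202 0.1696 0.0004 0.0011 0.0007]
```

>>> carry_out(
  claw=[0.8,0.8,0.8],
  delta_pos=[
    [0,0,0],
    [0,0,0],
    [0,0,0],
  ],
  angular=[
    [0,0,0.02],
    [0,0,0.02],
    [0,0,0],
  ],
)

```text
clock: 17.45
position: [0.5552, -0.0883, 0.1469]
ee_rot: [3.11, 0.444, -0.0]
force: [2.5, -2.1, 7.7]
width: 0.138
gripper_force: 35.1
```

```bash
python3 m.py 6
```

```text
t 17.7 [ 0.5552 -0.0883  0.1469]
yaw F3 T3 eff7 j7 w gf
 [ 0.2844  2.0203 -2.4635  7.6062 -0.4322 -0.4496  0.1558 -0.2424 -1.3285  0.1392 35.1255] 
 [0.0003 0.3747 0.3336 0.267  0.0306 0.0339 0.0171 0.1081 0.0002 0.002  0.0007]
```

>>> carry_out(
  claw=[0.8,0.8,0.8],
  delta_pos=[
    [0,0,0],
    [0,0,0],
    [0,0,0],
  ],
  angular=[
    [0,0,0.02],
    [0,0,0.02],
    [0,0,0],
  ],
)

```text
clock: 18.05
position: [0.5552, -0.0883, 0.1469]
ee_rot: [3.118, 0.382, -0.0]
force: [1.4, -1.5, 7.5]
width: 0.139
gripper_force: 35.3
```

```bash
python3 m.py 6; python3 - <<'E'
from h import *
from scipy.optimize import least_squares
p=arm.get_image("wrist"); f=p["frame"]
g=f.min(2).astype(int); m=(g>130).astype(np.uint8); m[:175]=0;m[230:]=0;m[:,:262]=0;m[:,380:]=0
k,lab,st,ce=cv2.connectedComponentsWithStats(m)
q=np.array([ce[i] for i in range(1,k) if 8<st[i,4]<40]); q=q[np.argsort(q[:,0])]; print(q.round(1).tolist())
X=np.array([at_z(p,a,.142)[:2] for a in q]); y=tool()[2]
def res(v):
    d=X-v[:2]; a=np.arctan2(d[:,1],d[:,0]); e=(a-v[2]+np.pi/18)%(np.pi/9)-np.pi/18
    return np.r_[np.hypot(*d.T)-.0324,e*.0324]
r=least_squares(res,[.555,-.0877,y]); print(r.x,np.abs(r.fun).max(),y)
E
```

```text
t 18.3 [ 0.5552 -0.0883  0.1469]
yaw F3 T3 eff7 j7 w gf
 [ 0.2445  2.1667 -1.8864  7.5822 -0.4497 -0.4381  0.2371 -0.3139 -1.3643  0.1413 35.2566] 
 [0.0002 0.5826 0.2996 0.3669 0.0275 0.0356 0.0212 0.1081 0.0002 0.0029 0.001 ]
[[271.4, 211.2], [282.8, 196.5], [299.1, 186.2], [318.2, 182.4], [337.9, 185.0], [355.0, 193.9], [367.2, 208.2], [373.7, 225.3]]
[ 0.55232592 -0.08750067  0.2759396 ] 0.0002180886907086968 0.2446125644387787
```

The stop is felt: 0.24 N m, rising at the stop's slope from about yaw 0.37, and within the right pressing range. Now back four clicks to yaw about 1.766.

>>> carry_out(
  claw=[0.8,0.8,0.8,0.8,0.8,0.8,0.8,0.8,0.8,0.8,0.8,0.8,0.8,0.8,0.8,0.8,0.8,0.8,0.8,0.8],
  delta_pos=[
    [0,0,0],
    [0,0,0],
    [0,0,0],
    [0,0,0],
    [0,0,0],
    [0,0,0],
    [0,0,0],
    [0,0,0],
    [0,0,0],
    [0,0,0],
    [0,0,0],
    [0,0,0],
    [0,0,0],
    [0,0,0],
    [0,0,0],
    [0,0,0],
    [0,0,0],
    [0,0,0],
    [0,0,0],
    [0,0,0],
  ],
  angular=[
    [0,0,-0.06],
    [0,0,-0.06],
    [0,0,-0.06],
    [0,0,-0.06],
    [0,0,-0.06],
    [0,0,-0.06],
    [0,0,-0.06],
    [0,0,-0.06],
    [0,0,-0.06],
    [0,0,-0.06],
    [0,0,-0.06],
    [0,0,-0.06],
    [0,0,-0.06],
    [0,0,-0.06],
    [0,0,-0.06],
    [0,0,-0.06],
    [0,0,-0.06],
    [0,0,-0.06],
    [0,0,-0.06],
    [0,0,-0.06],
  ],
)

```text
clock: 20.4
position: [0.5543, -0.0875, 0.1469]
ee_rot: [-2.353, -2.079, 0.002]
force: [-1.0, 0.4, 10.9]
width: 0.137
gripper_force: 35.0
```

```bash
python3 m.py 3
```

```text
t 20.5 [ 0.5543 -0.0875  0.1468]
yaw F3 T3 eff7 j7 w gf
 [ 1.4486 -1.6433  0.761  10.8585  0.0327  0.3124 -0.0263 -0.2778 -0.2918  0.1373 35.0048] 
 [0.0019 0.6575 0.3236 0.3914 0.0234 0.0232 0.0311 0.8556 0.0017 0.0003 0.0013]
```

>>> carry_out(
  claw=[0.8,0.8,0.8,0.8,0.8,0.8,0.8],
  delta_pos=[
    [0,0,0],
    [0,0,0],
    [0,0,0],
    [0,0,0],
    [0,0,0],
    [0,0,0],
    [0,0,0],
  ],
  angular=[
    [0,0,-0.06],
    [0,0,-0.06],
    [0,0,-0.06],
    [0,0,-0.06],
    [0,0,-0.06],
    [0,0,-0.02],
    [0,0,0],
  ],
)

```text
clock: 21.25
position: [0.5539, -0.0875, 0.1468]
ee_rot: [-1.993, -2.425, 0.003]
force: [-3.4, -0.6, 12.5]
width: 0.139
gripper_force: 35.0
```

```bash
python3 m.py 6
```

```text
t 21.5 [ 0.554  -0.0875  0.1469]
yaw F3 T3 eff7 j7 w gf
 [ 1.7652 -3.0193 -0.0023 11.6162  0.0188  0.6126  0.0052  0.0848 -0.0123  0.1385 35.0033] 
 [0.0003 0.3347 0.5283 0.5089 0.0075 0.0299 0.0145 0.128  0.0002 0.0018 0.0001]
```

>>> carry_out(
  claw=[4,4,4,4,4,4,4,4],
  delta_pos=[
    [0,0,0],
    [0,0,0],
    [0,0,0],
    [0,0,0],
    [0,0,0],
    [0,0,0],
    [0,0,0],
    [0,0,0],
  ],
  angular=[
    [0,0,0],
    [0,0,0],
    [0,0,0],
    [0,0,0],
    [0,0,0],
    [0,0,0],
    [0,0,0],
    [0,0,0],
  ],
)

```text
clock: 22.35
position: [0.5554, -0.0879, 0.1467]
ee_rot: [1.998, 2.424, 0.0]
force: [-0.1, 0.1, 0.2]
width: 0.434
gripper_force: 0.0
```

>>> carry_out(
  claw=[4,4,4,4,4,4,4,4,4,4,4,4,4,4],
  delta_pos=[
    [0,0,-0.5],
    [0,0,-1],
    [0,0,-1],
    [0,0,-1],
    [0,0,-1.5],
    [0,0,-2],
    [0,0,-2],
    [0,0,-2],
    [0,0,-2],
    [0,0,-2],
    [0,0,-2],
    [0,0,-2],
    [0,0,0],
    [0,0,0],
  ],
  angular=[
    [0,0,0],
    [0,0,0],
    [0,0,0],
    [0,0,0],
    [0,0,0],
    [0,0,0],
    [0,0,0],
    [0,0,0],
    [0,0,0],
    [0,0,0],
    [0,0,0],
    [0,0,0],
    [0,0,0],
    [0,0,0],
  ],
)

```text
clock: 23.75
position: [0.5555, -0.0878, 0.3374]
ee_rot: [1.998, 2.423, 0.001]
force: [-0.6, -1.1, -0.7]
width: 0.434
gripper_force: 0.0
```

```bash
python3 - <<'E'
from st import *
from scipy.optimize import least_squares
p=arm.get_image("wrist"); f=p["frame"]; save("g",f)
c=proj(p,[.5525,-.0875,.142])[0]; x0,y0=(c-46).astype(int)
m=(f.min(2)>130).astype(np.uint8); k,lab,st,ce=cv2.connectedComponentsWithStats(m)
q=np.array([ce[i] for i in range(1,k) if 3<st[i,4]<40 and np.hypot(*(ce[i]-c))<38]); print(c,len(q))
X=np.array([at_z(p,a,.142)[:2] for a in q])
def res(v):
    d=X-v[:2]; a=np.arctan2(d[:,1],d[:,0]); e=(a-v[2]+np.pi/18)%(np.pi/9)-np.pi/18
    return np.r_[np.hypot(*d.T)-.0324,e*.0324]
r=least_squares(res,[.5525,-.0875,1.766],loss="soft_l1",f_scale=.001); print(r.x,np.abs(r.fun).max())
E
```

```text
t 23.75 [ 0.5555 -0.0878  0.3374] yaw 1.7627 F [-0.6 -1.1 -0.7] T [ 0.016 -0.144 -0.043] j7 0.09 eff [-9.3000e-02 -5.6479e+01 -6.0220e+00 -3.4818e+01 -9.9000e-02  1.5300e-01
  2.2000e-02] w 0.43393011731515424 0.0
[318.45416331 179.41500368] 16
[ 0.55247315 -0.08763785  1.76840242] 0.0004396207774413352
```

View pics/g.png

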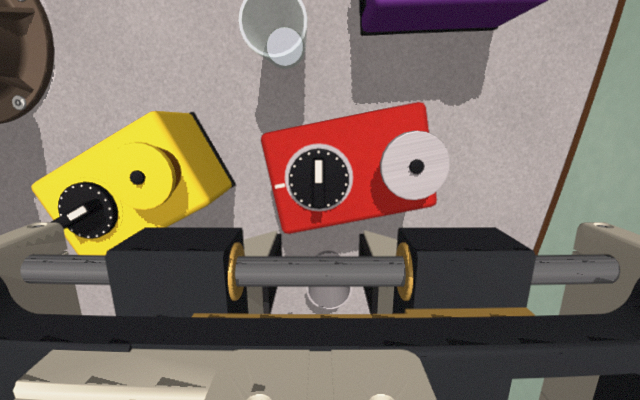

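The dial rests at yaw 1.768, which is 1.397 rad (four clicks) from the felt stop at about 0.37. The shaker (273,25) and tumbler (328,280) stand where they were, and the gripper is clear.

```bash
python3 -c "
from cell import arm
print(arm.sign_off())"
```

```text
the job is handed in; nothing more can be done
None
```

I turned the red grinder's dial clockwise to its stop (felt at about 0.24 N m), then back four clicks anticlockwise, let it go, and handed the job in; the hand-in gave no verdict.

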